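# Change the tool rack over in reverse order

## Task

Move the four things (red sanding block, yellow-handled screwdriver, round wooden bench dog, flat brush) from the white rack to the empty blue rack in the reverse order: what is leftmost in the white rack goes into the rightmost bay of the blue one, and so on, so that the row reads the other way round. Lay each flat on the rack's floor in the middle of its bay, the dog upright and the long things along the bay, let go of everything, and leave the small screw tin and the pine offcut on the bench between the racks where they are.

Things in the scene. Friction and masses are not known exactly. Their poses are not given: they have to be found in the camera images.
- sanding_block: Red block with a thin cork sole, 46 (x) x 103 (y) x 42 mm high, rounded top, about 0.16 kg. Origin: centre of its underside. At the start it lies on its liner with its long y axis along the bay; grip it across the 46 mm.
- screwdriver: Yellow-handled screwdriver, 212 mm long, 0.11 kg, lying level on a flat of its handle alone. Origin: mid-length, height of the underside. y axis from blade to handle: handle, 31 wide (x), 24 high, from y = 2 to 106 mm; the 7 mm blade, 12 mm up, reaches free to y = -106 mm. At the start the handle is towards the robot, its middle (y = 50) in the middle of the bay. Rest the handle on the rack.
- bench_dog: Round brown wooden bench dog, an upright cylinder of 40 mm diameter, 56 mm high, about 0.05 kg. Origin: centre of its underside; z up its axis; its turn about z does not matter.
- brush: Flat bench brush, wooden handle, black bristles, 160 mm long, 14 thick, 0.05 kg. Origin: mid-length, on the underside. x axis from handle to bristles: handle 20 wide, 12 thick from x = -80 to -27 mm, then widening; bristle end 44 wide from x = 19 to 80 mm. At the start the handle is towards the robot, the origin 20 mm beyond the bay's middle. Grip the handle at x = -55 mm.
- rack_white: White tool rack, fixed. Origin: centre of its underside, on the bench; x away from the robot, y along the row to the left (turned up to 0.2 rad). 110 (x) x 308 mm (y), on two end legs; level floor 85 mm above the origin. Five aluminium beads along x, 4 mm high, at y = -152, -76, 0, 76, 152 mm bound four bays, middles at y = 114, 38, -38, -114 mm. Full at the start, one thing and liner a bay.
- rack_blue: Blue tool rack, fixed. Origin: centre of its underside, on the bench; x away from the robot, y along the row to the left (turned up to 0.2 rad). 110 (x) x 308 mm (y), on two end legs; level floor 85 mm above the origin. Five pale wooden beads along x, 4 mm high, at y = -152, -76, 0, 76, 152 mm bound four bays, middles at y = 114, 38, -38, -114 mm. Empty at the start, no liners.
- liner_sanding_block: Grey plastic liner with a red tab, fixed in a bay of the white rack, under the sanding block at the start; it stays and shows from which bay that came. Plate 100 (x, along the bay) x 64 x 3 mm; the tab sticks out 16 mm over the rack's near edge. Origin: centre of the plate's underside, on the rack's floor, mid-bay; axes as the rack's.
- liner_screwdriver: Grey plastic liner with a yellow tab, fixed in a bay of the white rack, under the screwdriver at the start; it stays and shows from which bay that came. Plate 100 (x, along the bay) x 64 x 3 mm; the tab sticks out 16 mm over the rack's near edge. Origin: centre of the plate's underside, on the rack's floor, mid-bay; axes as the rack's.
- liner_bench_dog: Grey plastic liner with a green tab, fixed in a bay of the white rack, under the bench dog at the start; it stays and shows from which bay that came. Plate 100 (x, along the bay) x 64 x 3 mm; the tab sticks out 16 mm over the rack's near edge. Origin: centre of the plate's underside, on the rack's floor, mid-bay; axes as the rack's.
- liner_brush: Grey plastic liner with a black tab, fixed in a bay of the white rack, under the brush at the start; it stays and shows from which bay that came. Plate 100 (x, along the bay) x 64 x 3 mm; the tab sticks out 16 mm over the rack's near edge. Origin: centre of the plate's underside, on the rack's floor, mid-bay; axes as the rack's.
- screw_tin: Bystander to be left alone: open round grey metal tin of screws, 67 mm across, 32 mm high, on the bench between the racks. Origin: centre of its underside.
- pine_offcut: Bystander to be left alone: pale pine offcut, 45 (x) x 75 (y) x 18 mm, flat on the bench near the robot, between the racks. Origin: centre of its underside.
Mind the look-alikes: they are no part of the job. Of the things shaped like the sanding_block, the red one is meant.

How it is judged:
At the end, for the whole second after the job is handed in: Each thing rests flat on the blue rack's floor (5 mm, 0.12 rad), within 15 mm of the middle of the bay that mirrors, left for right, its liner's bay in the white rack; long things along the bay (0.25 rad); along x block and dog within 40 mm, others 90 mm, of the middle; all released and at rest (((y of liner_sanding_block in the frame of rack_white between 0.104 and 0.124 m and y of sanding_block in the frame of rack_blue between -0.129 and -0.099 m) or (y of liner_sanding_block in the frame of rack_white between 0.028 and 0.048 m and y of sanding_block in the frame of rack_blue between -0.053 and -0.023 m) or (y of liner_sanding_block in the frame of rack_white between -0.048 and -0.028 m and y of sanding_block in the frame of rack_blue between 0.023 and 0.053 m) or (y of liner_sanding_block in the frame of rack_white between -0.124 and -0.104 m and y of sanding_block in the frame of rack_blue between 0.099 and 0.129 m)) and x of sanding_block in the frame of rack_blue between -0.04 and 0.04 m and z of sanding_block in the frame of rack_blue between 0.08 and 0.09 m and angle between each of sanding_block, screwdriver, bench_dog, brush's own z axis and vertical below 0.12 rad and linear speed of each of sanding_block, screwdriver, bench_dog, brush below 0.02 m/s and contact force between each of sanding_block, screwdriver, bench_dog, brush and rack_blue above 0.05 N and contact force between each of sanding_block, screwdriver, bench_dog, brush and the fingers below 0.1 N and angle between the y axis of each of sanding_block, screwdriver and the x axis of rack_blue, either way round below 0.25 rad and ((y of liner_screwdriver in the frame of rack_white between 0.104 and 0.124 m and y of screwdriver in the frame of rack_blue between -0.129 and -0.099 m) or (y of liner_screwdriver in the frame of rack_white between 0.028 and 0.048 m and y of screwdriver in the frame of rack_blue between -0.053 and -0.023 m) or (y of liner_screwdriver in the frame of rack_white between -0.048 and -0.028 m and y of screwdriver in the frame of rack_blue between 0.023 and 0.053 m) or (y of liner_screwdriver in the frame of rack_white between -0.124 and -0.104 m and y of screwdriver in the frame of rack_blue between 0.099 and 0.129 m)) and x of screwdriver in the frame of rack_blue between -0.09 and 0.09 m and z of screwdriver in the frame of rack_blue between 0.08 and 0.09 m and ((y of liner_bench_dog in the frame of rack_white between 0.104 and 0.124 m and y of bench_dog in the frame of rack_blue between -0.129 and -0.099 m) or (y of liner_bench_dog in the frame of rack_white between 0.028 and 0.048 m and y of bench_dog in the frame of rack_blue between -0.053 and -0.023 m) or (y of liner_bench_dog in the frame of rack_white between -0.048 and -0.028 m and y of bench_dog in the frame of rack_blue between 0.023 and 0.053 m) or (y of liner_bench_dog in the frame of rack_white between -0.124 and -0.104 m and y of bench_dog in the frame of rack_blue between 0.099 and 0.129 m)) and x of bench_dog in the frame of rack_blue between -0.04 and 0.04 m and z of bench_dog in the frame of rack_blue between 0.08 and 0.09 m and ((y of liner_brush in the frame of rack_white between 0.104 and 0.124 m and y of brush in the frame of rack_blue between -0.129 and -0.099 m) or (y of liner_brush in the frame of rack_white between 0.028 and 0.048 m and y of brush in the frame of rack_blue between -0.053 and -0.023 m) or (y of liner_brush in the frame of rack_white between -0.048 and -0.028 m and y of brush in the frame of rack_blue between 0.023 and 0.053 m) or (y of liner_brush in the frame of rack_white between -0.124 and -0.104 m and y of brush in the frame of rack_blue between 0.099 and 0.129 m)) and x of brush in the frame of rack_blue between -0.09 and 0.09 m and z of brush in the frame of rack_blue between 0.08 and 0.09 m and angle between the x axis of brush and the x axis of rack_blue, either way round below 0.25 rad); the robot touches nothing.
It fails at once if the screw tin on the bench is pushed away by more than 30 mm or tipped over (distance of screw_tin from where it was at the start of the episode above 0.03 m or angle between screw_tin's own z axis and vertical above 0.5 rad).
It fails at once if the pine offcut on the bench is pushed away by more than 30 mm or tipped over (distance of pine_offcut from where it was at the start of the episode above 0.03 m or angle between pine_offcut's own z axis and vertical above 0.5 rad).
It also fails if it takes over 109 s, if anything falls off the work surface, if the arm or the gripper's body presses on something with over 40 N, if the wrist force passes 120 N, or if a joint passes its speed limit or range.

## Robot

A 6-joint arm with a two-finger parallel gripper is mounted at the origin on a cart in front of the work surface, level with it; the furniture and walls round the work are solid. World frame = base frame: x ahead of the robot, y to its left, z up, the work surface at z = 0. Lengths are in m, angles in rad, forces in N, time in s.
With the tool pointing down it reaches from about 0.375 to 0.9 m from the base axis. Payload 3.1 kg.
Tool frame: the origin (TCP) lies at the centre of the arm's flange, where the gripper is bolted on; the fingertips stand robot.tip_extent ahead of it and the grasp point (between the pads) lies 164 mm ahead of it (robot.tip_extent is the distance from the TCP to the fingertips, in m); z points along the fingers, y is the line along which they close (so a half turn about z gives the same grasp; the last joint's range is limited). The gripper opens to 87 mm and grips with 3 to 60 N. Pads are 19 mm wide; open, the fingers measure 117 mm over their backs; the gripper's body (75 mm by 190 mm) begins 51 mm behind the grasp point.
Start: joints at [1.141, 0.527, 1.433, -0, 1.181, -0.178], TCP at [0.155, 0.605, 0.405] pointing down, gripper open.
Joint ranges: [-3.08, 3.08], [-0.75, 2.2], [0.22, 2.44], [-1.43, 4.57], [0, 2.65], [-2.85, 2.85]. Speed limits (rad/s): [2.79, 2.79, 3.14, 3.14, 3.14, 3.14].

## Interface

Orientations are given as a unit quaternion [x, y, z, w].
In Python, from rig import get_obs, camera, hand_in, cut_out, robot gives the robot as it stands.
- The arm moves only by the tool step_arm, never from a script. Its argument "rows" is a list of rows, each a list of 6 numbers: the shift along the world's x, y, z in m, then the turn, a rotation vector about the world's x, y, z in degrees. A call has 1 to 12 rows; each row shifts and turns the commanded pose from where the row before left it; what a row does not reach is not made up. A row lasts 1/8 s, in which the tool goes at most 62.5 mm and 10.7 degrees, less where a joint would pass 70% of its speed; a pose out of reach is approached as far as the arm can. A call is refused whole if a number of a shift passes 0.0625 or a number of a turn 10.7, either way. A call with a gripper value outside its range is refused whole. "jaw" is the finger opening in m, from 0 to 0.087, set as the call begins (left out, the last holds). The fingers move at their own pace and stop on an object; "squeeze" is the grip in N (left out, the last holds). Time passes only in rows, so rows that do not move let the fingers close. It gives the time, the measured TCP pose, the force, the opening and the grip force at its end, in the units of the state.
- get_obs(): the state, without advancing time (a new reading comes with each control period).
- camera(name): name is "scene" or "top" or "wrist"; returns a dict with "pixels" (420x560x3 uint8, blue, green, red), "depth" (420x560 float32, m along the optical axis (not along the pixel's ray), 0 where there is no reading), "fov_y" (degrees; the focal length in pixels is half the picture's height over the tangent of half this angle, whatever the lens; pixels are square), "cx", "cy" (the principal point, pixels), "extrinsics" (4x4, takes a point from camera to world coordinates); the wrist camera has in their place "mount" (4x4, takes a point from camera to tool coordinates, whose origin is the TCP and whose axes are the flange's). Camera axes: x right, y up, looking along -z (the intrinsics and any distortion apply to the point x, -y, -z); pixel columns grow to the right and rows downward; lengths in m; the calibration is good to about 2 mm. A picture is of the moment at which its call begins: read the wrist's pose just before it.
- hand_in(): hands the job in; it is judged then, once.
Trained networks look in the newest picture that a camera, given by its name, has taken for a name from the list of things; names that differ only in an ending like _2 or _b are one class to them, and where a whole thing is asked for, a point or a joint stands for the part that bears it (a point fixed in the world has none). Each returns a list of dicts, best first, with "confidence" (0 to 1); they miss things now and then, are a little off and sometimes report something else, mostly with a low value. They report only what shows in the picture. A call takes as long as a camera call. They do not tell look-alikes from the thing itself.
- cut_out(label, camera): "region" (420x560 bool, what is visible of it) and "extent" ([centre column, centre row, width, height] in pixels, round what is visible of it).
The state is a dict: "time": time; "q": joint angles; "joint_velocities": joint speeds; "joint_torque": joint torques, N m; "position": TCP position; "tool_rot": TCP orientation; "ft_force": force on the tool from outside, world axes, zero at the start; "moment": the same for the moment, N m; "grip_width": finger opening in m; "grip_force": force on a finger pad.
Only numpy, scipy, OpenCV 4.12 (cv2) and the standard library are available. Lean on these libraries where they do the work, as an engineer would, in place of code of your own. Each camera call takes 0.05 s, during which the arm holds its last target. There are 200 camera calls.

## Working session

There is one attempt and no reset: what is moved stays moved. The work goes in short steps, Python scripts to look and compute and a tool call to move; the robot and the scene stay as the last step left them, time stands still between calls to the robot, and variables do not carry over. Pictures are saved under pics/ and viewed, at most 14 in all, crops included, and the job is handed in when it is done.

Besides the shell and the picture viewer there is one more tool, called after "Call:" in YAML: its name, and indented under it one key for each argument. step_arm: Moves the arm, as the interface text tells. Its arguments: {"type":"object","properties":{"rows":{"type":"array"},"jaw":{"type":"number"},"squeeze":{"type":"number"}},"required":["rows"]}

```bash
mkdir -p pics
cat > h.py <<'E'
import numpy as np, cv2
from rig import get_obs, camera, hand_in, cut_out, robot
from scipy.spatial.transform import Rotation as R
def cloud(c):
    d=c["depth"]; f=210/np.tan(np.radians(c["fov_y"]/2))
    v,u=np.mgrid[0:420,0:560]
    P=np.stack([(u-c["cx"])*d/f,-(v-c["cy"])*d/f,-d],-1)
    E=np.array(c["extrinsics"]) if "extrinsics" in c else c["E"]
    return P@E[:3,:3].T+E[:3,3], d>0
E
python3 - <<'E'
from h import *
o=get_obs(); print(o["time"],o["position"],o["tool_rot"],o["grip_width"],robot.tip_extent)
for n in ["top","scene"]:
    c=camera(n); print(n,[k for k in c], c["fov_y"]); cv2.imwrite(f"pics/{n}0.png",c["pixels"])
    P,ok=cloud(c)
    for l in ["sanding_block","screwdriver","bench_dog","brush","rack_white","rack_blue","liner_sanding_block","liner_screwdriver","liner_bench_dog","liner_brush","screw_tin","pine_offcut"]:
        for r in cut_out(l,n)[:3]:
            m=r["region"]&ok
            p=P[m]
            print(l,round(r["confidence"],2),np.round(r["extent"]),np.round(np.median(p,0),3) if len(p) else None, np.round(np.percentile(p[:,2],95),3) if len(p) else None)
E
```

```text
0.0 [0.15494509 0.60514178 0.4037836 ] [ 1.25081556e-01  9.92145893e-01 -1.01432764e-03 -3.19174244e-04] 0.08678358441750418 0.1822
top ['pixels', 'depth', 'fov_y', 'cx', 'cy', 'extrinsics'] 43.66642763779916
sanding_block 0.98 [371. 187.  28.  38.] [ 0.52  -0.272  0.129] 0.133
sanding_block 0.65 [428. 252.  40.  26.] [ 0.35 -0.44  0.04] 0.046
screwdriver 0.8 [338. 167.  20.  69.] [ 0.531 -0.197  0.111] 0.116
bench_dog 0.6 [430. 192.  21.  18.] [ 0.502 -0.419  0.141] 0.146
brush 0.74 [399. 181.  17.  59.] [ 0.554 -0.351  0.099] 0.104
brush 0.66 [169. 171. 125.  61.] [0.565 0.248 0.084] 0.089
rack_white 0.55 [382. 190. 121.  62.] [ 0.514 -0.31   0.085] 0.091
rack_blue 0.85 [169. 174. 121.  60.] [0.564 0.25  0.084] 0.089
liner_sanding_block 0.55 [365. 189.  18.  50.] [ 0.473 -0.254  0.087] 0.092
liner_screwdriver 0.97 [340. 187.  30.  49.] [ 0.522 -0.195  0.087] 0.092
liner_bench_dog 0.79 [424. 197.  34.  49.] [ 0.476 -0.418  0.087] 0.092
liner_brush 0.58 [396. 196.  27.  46.] [ 0.495 -0.349  0.087] 0.092
screw_tin 0.74 [247. 218.  25.  29.] [0.444 0.049 0.004] 0.031
screw_tin 0.24 [33
[... 371 characters left out ...]
] [ 0.541 -0.204  0.109] 0.114
bench_dog 0.59 [401. 308.  19.  24.] [ 0.497 -0.43   0.14 ] 0.146
brush 0.64 [386. 283.  67.  36.] [ 0.549 -0.354  0.099] 0.104
rack_white 0.68 [370. 288. 105. 130.] [ 0.492 -0.391  0.084] 0.09
rack_blue 0.59 [255. 149.  78.  91.] [0.556 0.219 0.084] 0.089
liner_sanding_block 0.55 [356. 276.  51.  21.] [ 0.474 -0.281  0.087] 0.092
liner_screwdriver 0.6 [342. 251.  56.  20.] [ 0.508 -0.215  0.088] 0.091
liner_brush 0.68 [374. 291.  52.  34.] [ 0.496 -0.358  0.087] 0.091
liner_brush 0.29 [256. 149.  75.  90.] [0.556 0.216 0.084] 0.089
screw_tin 0.63 [258. 215.  24.  27.] [0.446 0.053 0.01 ] 0.031
pine_offcut 0.95 [273. 271.  32.  31.] [ 0.376 -0.124  0.017] 0.021
```

Run:
```python
from h import *
c=camera("top"); 
cv2.imwrite("pics/t1.png",cv2.resize(c["pixels"][120:290,90:470],(800,358),interpolation=cv2.INTER_CUBIC))
P,ok=cloud(c)
z=P[...,2]
F={}
for l in ["rack_white","rack_blue"]:
    b=max(cut_out(l,"top"),key=lambda r:r["confidence"]);e=b["extent"]
    box=np.zeros((420,560),bool); u,v,w,h=e; m0=5
    box[int(v-h/2-m0):int(v+h/2+m0),int(u-w/2-m0):int(u+w/2+m0)]=1
    m=box&ok&(z>0.078)&(z<0.094)
    m=cv2.morphologyEx(m.astype(np.uint8),cv2.MORPH_OPEN,np.ones((3,3)))>0
    p=P[m]
    r=cv2.minAreaRect((p[:,:2]*1000).astype(np.float32)); print(l,r,np.median(p[:,2]),len(p))
    # yaw via near/far & end edges: search for yaw & robust extents
    best=None
    for a in np.radians(np.arange(-14,14,.1)):
        x=p[:,0]*np.cos(a)+p[:,1]*np.sin(a); y=-p[:,0]*np.sin(a)+p[:,1]*np.cos(a)
        hx=np.histogram(x,np.arange(x.min()-.01,x.max()+.01,.003))[0]; hy=np.histogram(y,np.arange(y.min()-.01,y.max()+.01,.003))[0]
        s=(np.diff(hx)**2).sum()+(np.diff(hy)**2).sum()
        lo,hi=np.percentile(x,[1,99]);l2,h2=np.percentile(y,[.5,99.5])
        if best is None or s>best[0]: best=(s,a,lo,hi,l2,h2)
    s,a,lo,hi,l2,h2=best; cx,cy=(lo+hi)/2,(l2+h2)/2
    print(np.degrees(a),hi-lo,h2-l2,"centre",cx*np.cos(a)-cy*np.sin(a),cx*np.sin(a)+cy*np.cos(a))
for l in ["sanding_block","screwdriver","bench_dog","brush"]:
  for r in cut_out(l,"top")[:1]:
    p=P[cv2.erode(r["region"].astype(np.uint8),np.ones((2,2)))>0]
    zt={"sanding_block":.115,"screwdriver":.092,"bench_dog":.135,"brush":.093}[l]
    p=p[p[:,2]>zt]; 
    rc=cv2.minAreaRect((p[:,:2]*1000).astype(np.float32)); print(l,r["confidence"],np.round(rc[0]),np.round(rc[1]),rc[2],len(p))
```

```text
rack_white ((512.6087036132812, -293.62457275390625), (344.62567138671875, 126.60336303710938), 81.17310333251953) 0.08655387452708829 3324
-8.60000000000002 0.12184764140262316 0.3381228741782667 centre 0.5122980153215575 -0.2941571774391814
rack_blue ((565.96142578125, 249.60580444335938), (310.1692199707031, 110.9959945678711), 80.16667938232422) 0.08438094332321167 4723
-10.100000000000014 0.10724930829578982 0.30531870721363047 centre 0.5654255317989856 0.24858476717097433
sanding_block 0.9 [305. -42.] [0. 0.] 0.0 3
screwdriver 0.79 [ 480. -162.] [ 60. 420.] 63.590919494628906 391
bench_dog 0.68 [305. -42.] [0. 0.] 0.0 6
brush 0.89 [ 426. -239.] [107. 451.] 44.798789978027344 667
```

View pics/t1.png

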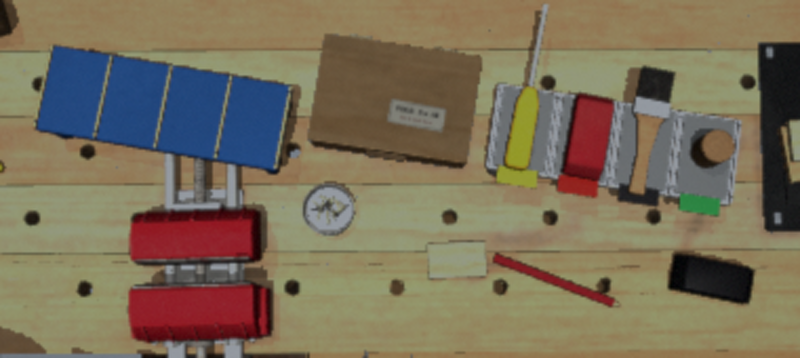

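View pics/scene0.png

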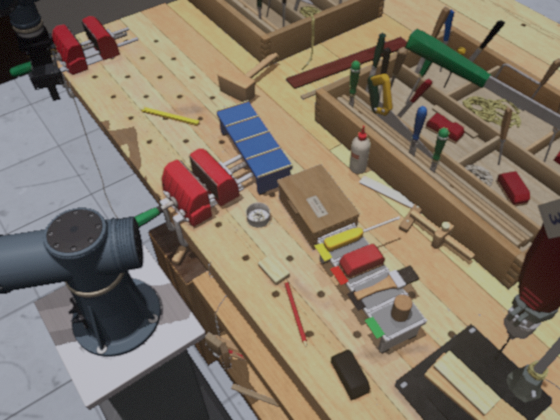

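```bash
cat > m.py <<'E'
from h import *
def rect(p):
    r=cv2.minAreaRect((p[:,:2]*1000).astype(np.float32)); return np.round(r[0],1),np.round(r[1],1),round(r[2],1)
E
python3 - <<'E'
from m import *
c=camera("top"); P,ok=cloud(c); X,Y,Z=P[...,0],P[...,1],P[...,2]
hsv=cv2.cvtColor(c["pixels"],cv2.COLOR_BGR2HSV); 
W=ok&(X>.4)&(X<.72)&(Y<-.12)&(Y>-.48)
def big(m):
    n,l,s,ce=cv2.connectedComponentsWithStats(m.astype(np.uint8)); return l==1+np.argmax(s[1:,4])
H,S,V=hsv[...,0],hsv[...,1],hsv[...,2]
red=W&((H<8)|(H>172))&(S>130)
m=big(red&(Z>.115)); print("block",rect(P[m]),np.median(P[m],0))
yel=W&(H>22)&(H<35)&(S>150)
m=big(yel&(Z>.096)); print("handle",rect(P[m]),P[m].mean(0))
m=big(W&(Z>.135)); print("dog",rect(P[m]),np.median(P[m],0),Z[m].max())
m=big(W&(Z>.094)&(Z<.112)&(Y<-.3)&(Y>-.4)&~red); print("brush",rect(P[m])); q=P[m]
d=q[q[:,0]<.53]; print("brush handle",rect(d))
# tabs
for n,mm in [("redtab",red&(Z<.1)),("yeltab",yel&(Z<.094)&(X<.49)),("greentab",W&(H>45)&(H<80)&(S>120))]:
    m=big(mm); print(n,rect(P[m]),P[m].mean(0))
# blue rack
B=ok&(H>100)&(H<125)&(S>140)&(Z>.07)&(Z<.1)&(Y>.05); print("blue",rect(P[big(B)]))
# heights max map coarse
for x0 in np.arange(.3,.9,.06):
    print(round(x0,2),[int(1000*np.percentile(Z[k],98)) if (k:=ok&(X>=x0)&(X<x0+.06)&(Y>=y0)&(Y<y0+.06)).sum()>4 else -1 for y0 in np.arange(-.6,.5,.06)])
E
```

```text
block (array([ 521.5, -274.6]), array([45.7, 98.8]), 78.9) [ 0.5197865  -0.27354177  0.12864126]
handle (array([ 534. , -196.3]), array([ 28.7, 101.8]), 79.1) [ 0.53010847 -0.19552045  0.11063357]
dog (array([ 482.6, -388.4]), array([ 29. , 115.9]), 35.2) [ 0.47360373 -0.37500371  0.76328381] 0.7814297750254416
brush (array([ 531.2, -350.3]), array([ 45.1, 160.2]), 76.2)
brush handle (array([ 492.3, -342. ]), array([22.2, 80.7]), 77.4)
redtab (array([ 464.8, -265.4]), array([48.4, 22.3]), 81.9) [ 0.46436481 -0.26528626  0.08746549]
yeltab (array([ 476.1, -189.7]), array([48.1, 20.5]), 82.2) [ 0.47555893 -0.18954927  0.08738328]
greentab (array([ 483.5, -387.7]), array([ 28.7, 116. ]), 36.5) [ 0.47477378 -0.37700439  0.7622078 ]
blue (array([545. , 137.1]), array([ 71. , 108.7]), 80.6)
0.3 [4, 41, 46, 44, 8, 11, 8, 17, 18, 5, 4, 5, 111, 111, 112, 6, 5, 5, 5]
0.36 [18, 36, 45, 43, 5, 5, 9, 22, 22, 4, 14, 4, 109, 109, 109, 5, 5, 5, 5]
0.42 [38, 21, 92, 774, 778, 123, 90, 88, 5, 5, 29, 28, 100, 100, 97, 5, 5, 5, 14]
0.48 [56, 22, 744, 763, 103, 134, 115, 109, 87, 86, 87, 89, 90, 89, 89, 88, 85, 10, 16]
0.54 [432, 22, 90, 105, 127, 133, 115, 90, 88, 88, 88, 89, 91, 90, 90, 90, 90, 6, 6]
0.6 [468, 20, 5, 102, 98, 5, 103, 87, 88, 87, 87, 4, 86, 88, 90, 90, 90, 6, 5]
0.66 [16, 7, 4, 5, 5, 6, 102, 5, 4, 5, 5, 5, 5, 5, 6, 5, 5, 71, 74]
0.72 [4, 4, 5, 6, 56, 50, 35, 4, 11, 13, 126, 4, 4, 5, 5, 5, 5, 6, 70]
0.78 [5, 122, 122, 123, 122, 123, 123, 123, 122, 122, 158, 122, 123, 122, 122, 5, 5, 5, 5]
0.84 [5, 123, 100, 102, 103, 111, 100, 243, 261, 99, 100, 100, 248, 249, 124, 6, 11, 16, 14]
0.9 [5, 123, 106, 106, 106, 105, 105, 106, 107, 114, 128, 228, 217, 107, 123, 5, 11, 16, 14]
```

Run:
```python
from m import *
c=camera("top"); cv2.imwrite("pics/t2.png",cv2.resize(c["pixels"][130:270,310:500],(760,560),interpolation=cv2.INTER_CUBIC))
P,ok=cloud(c); X,Y,Z=P[...,0],P[...,1],P[...,2]
v,u=np.where(ok&(Z>.5)&(Y<0)); print(len(u), u.min() if len(u) else 0,u.max() if len(u) else 0,v.min() if len(u) else 0,v.max() if len(u) else 0)
m=ok&(Z>.138)&(Z<.16)&(X>.44)&(X<.56)&(Y<-.38)&(Y>-.47); print("dog",rect(P[m]),m.sum(),np.median(P[m],0))
H,S,V=cv2.split(cv2.cvtColor(c["pixels"],cv2.COLOR_BGR2HSV))
g=ok&(H>45)&(H<80)&(S>120)&(Z>.07)&(Z<.1)&(X>.38)&(X<.5)&(Y<-.3); print("green",rect(P[g]))
B=ok&(Z>.078)&(Z<.094)&(X>.47)&(X<.66)&(Y>.09)&(Y<.42)&(H>100)&(H<125)&(S>100);n,l,s,ce=cv2.connectedComponentsWithStats(cv2.dilate(B.astype(np.uint8),np.ones((3,3)))); print("blue",rect(P[B]))
```

```text
1363 500 559 113 165
dog (array([ 504.6, -424.4]), array([37.2, 38.7]), 43.8) 190 [ 0.50460075 -0.42456734  0.14331804]
green (array([ 440.8, -414.9]), array([47.6, 20.7]), 82.1)
blue (array([565.6, 250. ]), array([299.9, 109.3]), 79.9)
```

View pics/t2.png

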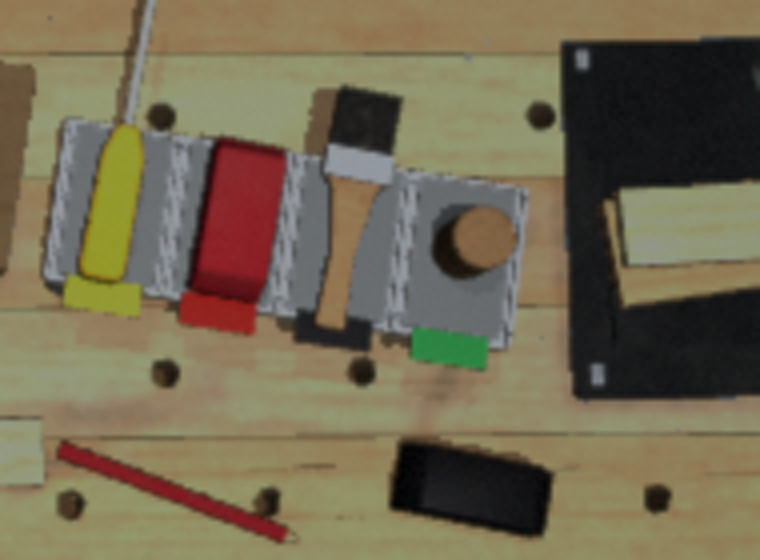

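Call:
step_arm:
  rows:
    - [0.043,-0.04,0,0,0,1]
    - [0.043,-0.04,0,0,0,1]
    - [0.043,-0.04,0,0,0,1]
    - [0.043,-0.04,0,0,0,0.5]
    - [0.043,-0.04,0,0,0,0]
    - [0.043,-0.04,0,0,0,0]
    - [0.043,-0.04,0,0,0,0]
    - [0.043,-0.04,0,0,0,0]
  jaw: 0.05
  squeeze: 25

```text
time: 2.75
position: [0.5004, 0.284, 0.405]
tool_rot: [0.095, 0.995, 0.0, 0.0]
ft_force: [0.4, 0.1, 0.5]
grip_width: 0.0498
grip_force: 0.0
```

Call:
step_arm:
  rows:
    - [0.003,-0.055,-0.005,0,0,0]
    - [0.003,-0.055,-0.005,0,0,0]
    - [0.003,-0.055,-0.005,0,0,0]
    - [0.003,-0.055,-0.005,0,0,0]
    - [0.003,-0.055,-0.005,0,0,0]
    - [0.003,-0.055,-0.005,0,0,0]
    - [0.003,-0.055,-0.005,0,0,0]
    - [0.003,-0.055,-0.005,0,0,0]

```text
time: 3.75
position: [0.5231, -0.1565, 0.3648]
tool_rot: [0.095, 0.995, -0.0, 0.0]
ft_force: [1.2, 1.1, -0.1]
grip_width: 0.05
grip_force: 0.0
```

```bash
cat >> m.py <<'E'
def wrist():
    o=get_obs(); c=camera("wrist"); T=np.eye(4); T[:3,:3]=R.from_quat(o["tool_rot"]).as_matrix(); T[:3,3]=o["position"]
    c["E"]=T@np.array(c["mount"]); return o,c
E
python3 - <<'E'
from m import *
o,c=wrist(); P,ok=cloud(c); X,Y,Z=P[...,0],P[...,1],P[...,2]; print(o["position"])
cv2.imwrite("pics/w1.png",c["pixels"])
H,S,V=cv2.split(cv2.cvtColor(c["pixels"],cv2.COLOR_BGR2HSV))
def big(m):
    n,l,s,ce=cv2.connectedComponentsWithStats(m.astype(np.uint8)); return l==1+np.argmax(s[1:,4])
m=big(ok&(H>22)&(H<35)&(S>130)&(Z>.095)); print(rect(P[m]),m.sum(),Z[m].max())
m=ok&((H<8)|(H>172))&(S>130)&(Z>.115);  print("block",m.sum(), rect(P[big(m)]) if m.sum() else 0)
t=camera("top");P,ok=cloud(t);print("high",(ok&(P[...,2]>.5)&(P[...,1]<-.25)&(P[...,1]>-.5)).sum())
E
```

```text
[ 0.52308252 -0.15647874  0.36482606]
(array([ 499.6, -190. ]), array([26.2, 26.2]), 80.3) 902 0.11363257524475676
block 5142 (array([ 505. , -241.4]), array([108.1,  62.2]), 86.9)
high 1357
```

View pics/w1.png

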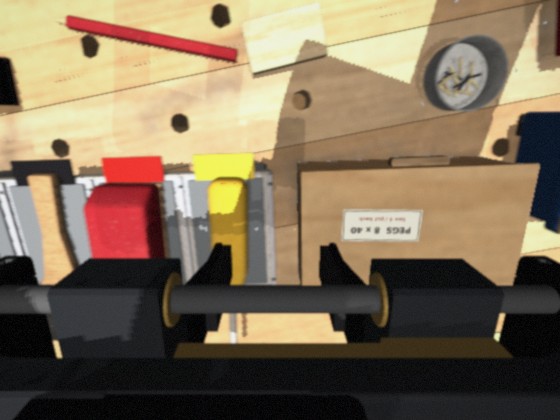

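Call:
step_arm:
  rows:
    - [0.008,-0.0395,0,0,0,0]
    - [0,0,0,0,0,0]
    - [0,0,-0.03,0,0,0]
    - [0,0,-0.03,0,0,0]
    - [0,0,-0.02,0,0,0]
    - [0,0,-0.009,0,0,0]
    - [0,0,0,0,0,0]

```text
time: 4.72
position: [0.531, -0.1933, 0.2755]
tool_rot: [0.094, 0.996, 0.0, -0.001]
ft_force: [1.2, -0.2, 0.8]
grip_width: 0.0502
grip_force: 0.0
```

Call:
step_arm:
  rows:
    - [0,0,0,0,0,0]
    - [0,0,0,0,0,0]
    - [0,0,0,0,0,0]
    - [0,0,0,0,0,0]
    - [0,0,0,0,0,0]
  jaw: 0
  squeeze: 30

```text
time: 5.35
position: [0.5313, -0.1943, 0.2765]
tool_rot: [0.095, 0.996, -0.0, 0.001]
ft_force: [-0.7, 0.2, 6.2]
grip_width: 0.0298
grip_force: 29.9
```

Call:
step_arm:
  rows:
    - [0,0,0.02,0,0,0]
    - [0,0,0.035,0,0,0]
    - [0,0,0.035,0,0,0]
    - [0.002,0.033,0,0,0,0]
    - [0.002,0.05,0,0,0,0]
    - [0.002,0.055,0,0,0,0]
    - [0.002,0.055,0,0,0,0]
    - [0.003,0.055,0,0,0,0]
    - [0.002,0.05,0,0,0,0]
    - [0.002,0.034,0,0,0,0.5]
    - [0,0,0,0,0,0]

```text
time: 6.72
position: [0.5455, 0.1403, 0.3651]
tool_rot: [0.088, 0.996, 0.0, -0.001]
ft_force: [-0.1, -1.6, -0.5]
grip_width: 0.0298
grip_force: 30.0
```

Call:
step_arm:
  rows:
    - [0,-0.001,-0.03,0,0,0]
    - [0,0,-0.03,0,0,0]
    - [0,0,-0.02,0,0,0]
    - [0,0,-0.009,0,0,0]
    - [0,0,-0.004,0,0,0]
    - [0,0,0,0,0,0]

```text
time: 7.48
position: [0.5464, 0.1365, 0.2736]
tool_rot: [0.091, 0.996, 0.0, 0.001]
ft_force: [-0.4, -0.6, -1.2]
grip_width: 0.0296
grip_force: 30.0
```

Call:
step_arm:
  rows:
    - [0,0,0,0,0,0]
    - [0,0,0,0,0,0]
    - [0,0,0,0,0,0]
    - [0,0,0,0,0,0]
  jaw: 0.044

```text
time: 7.98
position: [0.5461, 0.137, 0.2728]
tool_rot: [0.09, 0.996, 0.0, 0.0]
ft_force: [0.5, 0.7, -0.2]
grip_width: 0.0438
grip_force: 0.0
```

Call:
step_arm:
  rows:
    - [0,0,0.03,0,0,0]
    - [0,0,0.035,0,0,0]
    - [0,0,0.035,0,0,0]
    - [-0.003,-0.05,0,0,0,-0.5]
    - [-0.003,-0.06,0,0,0,0]
    - [-0.003,-0.06,0,0,0,0]
    - [-0.003,-0.06,0,0,0,0]
    - [-0.004,-0.06,0,0,0,0]
    - [-0.004,-0.06,0,0,0,0]
    - [-0.003,-0.04,0,0,0,0]
    - [-0.003,-0.021,0,0,0,0]
    - [0,0,0,0,0,0]

```text
time: 9.48
position: [0.5198, -0.2747, 0.3726]
tool_rot: [0.096, 0.995, 0.0, -0.0]
ft_force: [0.3, 0.9, -0.5]
grip_width: 0.0442
grip_force: 0.0
```

Call:
step_arm:
  rows:
    - [0,0,-0.03,0,0,0]
    - [0,0,-0.03,0,0,0]
    - [0,0,-0.02,0,0,0]
    - [0,0,-0.011,0,0,0]
    - [0,0,0,0,0,0]
  jaw: 0.064

```text
time: 10.1
position: [0.5202, -0.2727, 0.2813]
tool_rot: [0.094, 0.996, 0.001, -0.001]
ft_force: [1.5, -0.6, -0.6]
grip_width: 0.0637
grip_force: 0.0
```

Call:
step_arm:
  rows:
    - [0,0,0,0,0,0]
    - [0,0,0,0,0,0]
    - [0,0,0,0,0,0]
    - [0,0,0,0,0,0]
    - [0,0,0,0,0,0]
  jaw: 0

```text
time: 10.72
position: [0.5203, -0.2743, 0.2826]
tool_rot: [0.095, 0.995, -0.0, 0.001]
ft_force: [-0.3, 0.7, 6.3]
grip_width: 0.0458
grip_force: 30.0
```

Call:
step_arm:
  rows:
    - [0,0,0.025,0,0,0]
    - [0,0,0.04,0,0,0]
    - [0,0.005,0.035,0,0,0]
    - [0.004,0.04,0,0,0,0]
    - [0.005,0.06,0,0,0,0]
    - [0.005,0.06,0,0,0,0]
    - [0.005,0.06,0,0,0,0.5]
    - [0.005,0.06,0,0,0,0.5]
    - [0.005,0.06,0,0,0,0]
    - [0.005,0.06,0,0,0,0]
    - [0.005,0.05,0,0,0,0]
    - [0,0.031,0,0,0,0]

```text
time: 12.22
position: [0.5587, 0.2144, 0.381]
tool_rot: [0.085, 0.996, -0.0, -0.001]
ft_force: [0.3, -0.4, -2.0]
grip_width: 0.0456
grip_force: 30.0
```

Call:
step_arm:
  rows:
    - [0,0,0,0,0,0]
    - [0,0,0,0,0,0]

```text
time: 12.48
position: [0.5588, 0.2114, 0.3811]
tool_rot: [0.086, 0.996, -0.001, -0.001]
ft_force: [0.0, -0.1, -1.8]
grip_width: 0.0457
grip_force: 30.0
```

Call:
step_arm:
  rows:
    - [0,0.001,-0.035,0,0,0]
    - [0,0,-0.035,0,0,0]
    - [0,0,-0.02,0,0,0]
    - [0,0,-0.008,0,0,0]
    - [0,0,-0.0045,0,0,0]
    - [0,0,0,0,0,0]

```text
time: 13.22
position: [0.5596, 0.2125, 0.2801]
tool_rot: [0.086, 0.996, 0.0, 0.001]
ft_force: [0.7, -0.4, -0.8]
grip_width: 0.0457
grip_force: 30.0
```

Call:
step_arm:
  rows:
    - [0,0,0,0,0,0]
    - [0,0,0,0,0,0]
    - [0,0,0,0,0,0]
    - [0,0,0,0,0,0]
  jaw: 0.06

```text
time: 13.72
position: [0.5591, 0.213, 0.2794]
tool_rot: [0.086, 0.996, 0.0, 0.0]
ft_force: [-0.4, 0.6, 0.4]
grip_width: 0.0596
grip_force: 0.0
```

Call:
step_arm:
  rows:
    - [0,0,0.03,0,0,0]
    - [0,0,0.035,0,0,0]
    - [0,0,0.035,0,0,0]
    - [-0.008,-0.05,0,0,0,0]
    - [-0.009,-0.06,0,0,0,-1]
    - [-0.009,-0.06,0,0,0,-1]
    - [-0.009,-0.06,0,0,0,-1]
    - [-0.009,-0.06,0,0,0,-1]
    - [-0.009,-0.06,0,0,0,0]
    - [-0.009,-0.06,0,0,0,0]
    - [-0.009,-0.06,0,0,0,0]
    - [-0.009,-0.06,0,0,0,0]

```text
time: 15.22
position: [0.4785, -0.319, 0.3793]
tool_rot: [0.121, 0.993, 0.0, 0.0]
ft_force: [0.1, -0.6, -0.8]
grip_width: 0.06
grip_force: 0.0
```

Call:
step_arm:
  rows:
    - [-0.001,-0.02,0,0,0,0]
    - [0,0,0,0,0,0]
    - [0,0,0,0,0,0]
  jaw: 0.042

```text
time: 15.6
position: [0.4781, -0.3353, 0.379]
tool_rot: [0.12, 0.993, 0.001, -0.001]
ft_force: [-0.4, -0.5, 0.1]
grip_width: 0.0436
grip_force: 0.0
```

Run:
```python
from m import *
o,c=wrist(); P,ok=cloud(c); X,Y,Z=P[...,0],P[...,1],P[...,2]; print(o["position"])
m=ok&(Z>.094)&(Z<.106)&(X<.49)&(Y>-.38)&(Y<-.3); print("brush handle",m.sum(),rect(P[m]))
t=camera("top"); P,ok=cloud(t); X,Y,Z=P[...,0],P[...,1],P[...,2]
H,S,V=cv2.split(cv2.cvtColor(t["pixels"],cv2.COLOR_BGR2HSV))
B=ok&(X>.45)&(X<.66)&(Y>.09)&(Y<.42)
m=B&(Z>.115);print("block",rect(P[m]))
m=B&(Z>.096)&(Z<.115)&(H>22)&(H<35)&(S>130);print("handle",rect(P[m]))
cv2.imwrite("pics/w2.png",np.vstack([c["pixels"],]))
```

```text
[ 0.47813736 -0.33529248  0.37895835]
brush handle 856 (array([ 472.9, -338.2]), array([18.4, 38.3]), 76.4)
block (array([556.7, 182.1]), array([106.6,  98.5]), 80.1)
handle (array([549.1, 134.1]), array([ 29.6, 101.6]), 78.5)
```

View pics/w2.png

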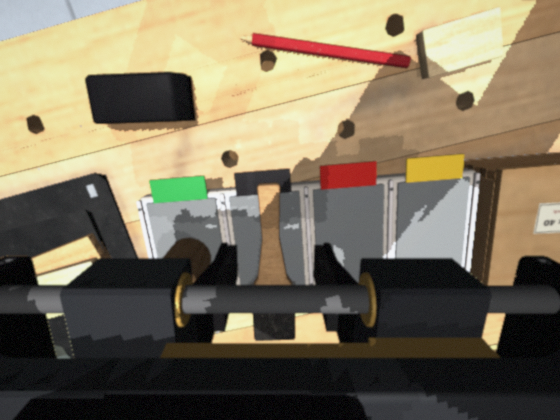

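Call:
step_arm:
  rows:
    - [0,-0.003,-0.03,0,0,0]
    - [0,0,-0.035,0,0,0]
    - [0,0,-0.025,0,0,0]
    - [0,0,-0.011,0,0,0]
    - [0,0,-0.005,0,0,0]
    - [0,0,0,0,0,0]

```text
time: 16.45
position: [0.4784, -0.3399, 0.2738]
tool_rot: [0.12, 0.993, -0.0, 0.0]
ft_force: [0.3, 0.3, 0.1]
grip_width: 0.0418
grip_force: 0.0
```

Call:
step_arm:
  rows:
    - [0,0,0,0,0,0]
    - [0,0,0,0,0,0]
    - [0,0,0,0,0,0]
    - [0,0,0,0,0,0]
    - [0,0,0,0,0,0]
  jaw: 0
  squeeze: 25

```text
time: 17.08
position: [0.4781, -0.3402, 0.2737]
tool_rot: [0.121, 0.993, -0.0, 0.0]
ft_force: [0.1, 0.3, 3.1]
grip_width: 0.0178
grip_force: 24.8
```

Call:
step_arm:
  rows:
    - [0,0,0.02,0,0,0]
    - [0,0,0.04,0,0,0]
    - [0,0,0.04,0,0,0]
    - [0.005,0.04,0,0,0,0]
    - [0.006,0.055,0,0,0,1]
    - [0.006,0.06,0,0,0,1]
    - [0.006,0.06,0,0,0,1]
    - [0.006,0.06,0,0,0,1]
    - [0.006,0.06,0,0,0,0]
    - [0.006,0.06,0,0,0,0]
    - [0.006,0.06,0,0,0,0]
    - [0.006,0.06,0,0,0,0]

```text
time: 18.58
position: [0.5309, 0.1769, 0.373]
tool_rot: [0.086, 0.996, -0.0, -0.0]
ft_force: [0.6, -0.5, -0.8]
grip_width: 0.0179
grip_force: 24.8
```

Call:
step_arm:
  rows:
    - [0.004,0.055,0,0,0,0]
    - [0.003,0.043,0,0,0,0]
    - [0,0.02,0,0,0,0]
    - [0,0,0,0,0,0]
    - [0,0,0,0,0,0]

```text
time: 19.2
position: [0.538, 0.2916, 0.373]
tool_rot: [0.087, 0.996, -0.001, -0.0]
ft_force: [-0.2, -0.3, -0.1]
grip_width: 0.0177
grip_force: 24.8
```

Call:
step_arm:
  rows:
    - [0,0.0015,-0.035,0,0,0]
    - [0,0,-0.035,0,0,0]
    - [0,0,-0.02,0,0,0]
    - [0,0,-0.008,0,0,0]
    - [0,0,-0.005,0,0,0]
    - [0,0,0,0,0,0]

```text
time: 19.95
position: [0.5386, 0.294, 0.2712]
tool_rot: [0.086, 0.996, 0.0, 0.001]
ft_force: [-0.6, -0.2, -0.3]
grip_width: 0.0179
grip_force: 24.8
```

Call:
step_arm:
  rows:
    - [0,0,0,0,0,0]
    - [0,0,0,0,0,0]
    - [0,0,0,0,0,0]
    - [0,0,0,0,0,0]
  jaw: 0.036

```text
time: 20.45
position: [0.5381, 0.2945, 0.2703]
tool_rot: [0.086, 0.996, 0.0, 0.0]
ft_force: [1.0, -0.8, 0.9]
grip_width: 0.0358
grip_force: 0.0
```

Call:
step_arm:
  rows:
    - [0,0,0.03,0,0,0]
    - [0,0,0.04,0,0,0]
    - [0,0,0.035,0,0,0]
    - [-0.003,-0.05,0,0,0,0]
    - [-0.003,-0.06,0,0,0,0]
    - [-0.003,-0.06,0,0,0,0]
    - [-0.003,-0.06,0,0,0,0]
    - [-0.003,-0.06,0,0,0,0]
    - [-0.003,-0.06,0,0,0,0]
    - [-0.003,-0.06,0,0,0,0]
    - [-0.003,-0.06,0,0,0,0]
    - [-0.003,-0.06,0,0,0,0]

```text
time: 21.95
position: [0.5107, -0.2375, 0.3754]
tool_rot: [0.086, 0.996, 0.0, 0.0]
ft_force: [1.0, 0.6, -0.6]
grip_width: 0.036
grip_force: 0.0
```

Call:
step_arm:
  rows:
    - [-0.003,-0.06,0,0,0,0]
    - [-0.003,-0.06,0,0,0,0]
    - [0,-0.045,0,0,0,0]
    - [0,-0.024,0,0,0,0]
    - [0,0,0,0,0,0]
    - [0,0,0,0,0,0]
  jaw: 0.066

```text
time: 22.7
position: [0.505, -0.4233, 0.3749]
tool_rot: [0.086, 0.996, 0.001, -0.001]
ft_force: [-0.3, 0.0, -0.1]
grip_width: 0.0657
grip_force: 0.0
```

Run:
```python
from m import *
t=camera("top"); P,ok=cloud(t); X,Y,Z=P[...,0],P[...,1],P[...,2]; print(get_obs()["position"])
H,S,V=cv2.split(cv2.cvtColor(t["pixels"],cv2.COLOR_BGR2HSV))
a=np.radians(-10); x=(X-.5657)*np.cos(a)+(Y-.25)*np.sin(a); y=-(X-.5657)*np.sin(a)+(Y-.25)*np.cos(a)
Q=np.stack([x,y,Z],-1)
for n,m in [("handle",(y<-.08)&(y>-.15)&(Z>.096)&(Z<.13)),("block",(y>-.072)&(y<-.005)&(Z>.112)&(Z<.15)),("brush",(y>.005)&(y<.072)&(Z>.092)&(Z<.12))]:
    m=m&ok&(x<.13)&(x>-.1); print(n,m.sum(),rect(Q[m]) if m.sum() else 0, np.percentile(Z[m],[5,50,95]) if m.sum() else 0)
cv2.imwrite("pics/t3.png",cv2.resize(t["pixels"][110:280,90:480],(780,340),interpolation=cv2.INTER_CUBIC))
```

```text
[ 0.50514968 -0.42301208  0.37501953]
handle 499 (array([  40. , -115.4]), array([ 31.6, 174.2]), 89.7) [0.09780933 0.10741746 0.11299685]
block 699 (array([  2.4, -39.1]), array([47. , 99.3]), 89.5) [0.11643682 0.12578749 0.13068219]
brush 653 (array([19.8, 39.4]), array([ 61.3, 159.6]), 87.5) [0.09282265 0.09680754 0.10150623]
```

View pics/t3.png

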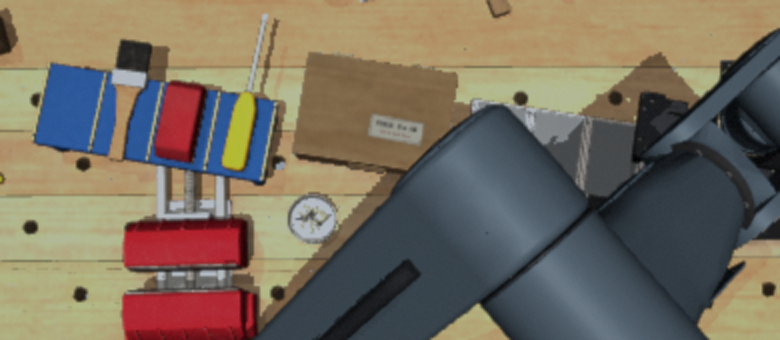

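The top view shows brush, block and screwdriver centred in blue bays 2, 3 and 4 (crop pixels (125,100), (180,120), (240,130)). The dog comes next.

Call:
step_arm:
  rows:
    - [0,-0.001,-0.03,0,0,0]
    - [0,0,-0.03,0,0,0]
    - [0,0,-0.02,0,0,0]
    - [0,0,-0.009,0,0,0]
    - [0,0,0,0,0,0]

```text
time: 23.38
position: [0.5053, -0.4247, 0.2861]
tool_rot: [0.085, 0.996, 0.0, -0.0]
ft_force: [0.6, 0.9, 0.8]
grip_width: 0.0662
grip_force: 0.0
```

Call:
step_arm:
  rows:
    - [0,0,0,0,0,0]
    - [0,0,0,0,0,0]
    - [0,0,0,0,0,0]
    - [0,0,0,0,0,0]
    - [0,0,0,0,0,0]
  jaw: 0
  squeeze: 20

```text
time: 24.0
position: [0.5051, -0.4257, 0.2868]
tool_rot: [0.086, 0.996, -0.0, 0.0]
ft_force: [-1.2, 0.1, 2.9]
grip_width: 0.0396
grip_force: 20.0
```

Call:
step_arm:
  rows:
    - [0,0,0.025,0,0,0]
    - [0,0,0.04,0,0,0]
    - [0,0,0.035,0,0,0]
    - [0.004,0.04,0,0,0,0]
    - [0.006,0.055,0,0,0,0]
    - [0.006,0.06,0,0,0,0]
    - [0.006,0.06,0,0,0,0]
    - [0.006,0.06,0,0,0,0]
    - [0.006,0.06,0,0,0,0]
    - [0.006,0.06,0,0,0,0]
    - [0.006,0.06,0,0,0,0]
    - [0.006,0.06,0,0,0,0]

```text
time: 25.5
position: [0.557, 0.0913, 0.3861]
tool_rot: [0.086, 0.996, -0.0, 0.0]
ft_force: [0.5, -0.9, -1.0]
grip_width: 0.0395
grip_force: 20.0
```

Call:
step_arm:
  rows:
    - [0.006,0.06,0,0,0,0]
    - [0.006,0.06,0,0,0,0]
    - [0.006,0.06,0,0,0,0]
    - [0.006,0.055,0,0,0,0]
    - [0.004,0.037,0,0,0,0]
    - [0,0,0,0,0,0]
    - [0,0,0,0,0,0]

```text
time: 26.38
position: [0.5848, 0.3609, 0.3856]
tool_rot: [0.086, 0.996, -0.001, -0.001]
ft_force: [0.7, -0.4, -0.5]
grip_width: 0.0395
grip_force: 20.0
```

Call:
step_arm:
  rows:
    - [0,0.001,-0.035,0,0,0]
    - [0,0,-0.035,0,0,0]
    - [0,0,-0.02,0,0,0]
    - [0,0,-0.008,0,0,0]
    - [0,0,-0.005,0,0,0]
    - [0,0,0,0,0,0]

```text
time: 27.12
position: [0.5856, 0.3625, 0.2843]
tool_rot: [0.086, 0.996, 0.0, 0.001]
ft_force: [-0.7, 0.3, -0.0]
grip_width: 0.0395
grip_force: 20.0
```

Call:
step_arm:
  rows:
    - [0,0,0,0,0,0]
    - [0,0,0,0,0,0]
    - [0,0,0,0,0,0]
    - [0,0,0,0,0,0]
  jaw: 0.058

```text
time: 27.62
position: [0.5851, 0.3625, 0.2834]
tool_rot: [0.086, 0.996, 0.0, 0.0]
ft_force: [0.6, 0.6, 0.2]
grip_width: 0.0578
grip_force: 0.0
```

Call:
step_arm:
  rows:
    - [0,0,0.03,0,0,0]
    - [0,0,0.04,0,0,0]
    - [0,0,0.04,0,0,0]
    - [-0.04,0.03,0,0,0,0]
    - [-0.04,0.03,0,0,0,0]
    - [-0.04,0.03,0,0,0,0]
    - [-0.04,0.03,0,0,0,0]
    - [-0.04,0.03,0,0,0,0]
    - [-0.04,0.03,0,0,0,0]
    - [0,0,0,0,0,0]
    - [0,0,0,0,0,0]

```text
time: 29.0
position: [0.3451, 0.5424, 0.3933]
tool_rot: [0.086, 0.996, -0.0, 0.0]
ft_force: [0.7, -0.4, -0.5]
grip_width: 0.0577
grip_force: 0.0
```

Run:
```python
from m import *
t=camera("top"); P,ok=cloud(t); X,Y,Z=P[...,0],P[...,1],P[...,2]
a=np.radians(-10); x=(X-.5657)*np.cos(a)+(Y-.25)*np.sin(a); y=-(X-.5657)*np.sin(a)+(Y-.25)*np.cos(a)
Q=np.stack([x,y,Z],-1)
for n,m in [("handle",(y<-.08)&(y>-.15)&(Z>.096)&(Z<.13)),("block",(y>-.072)&(y<-.005)&(Z>.112)&(Z<.15)),("brush",(y>.005)&(y<.072)&(Z>.092)&(Z<.12)),("dog",(y>.08)&(y<.15)&(Z>.133)&(Z<.16))]:
    m=m&ok&(x<.13)&(x>-.1); print(n,m.sum(),rect(Q[m]) if m.sum() else 0, np.percentile(Z[m],[5,50,95]) if m.sum() else 0)
cv2.imwrite("pics/t4.png",cv2.resize(t["pixels"][110:280,90:480],(780,340),interpolation=cv2.INTER_CUBIC))
```

```text
handle 512 (array([  41. , -116.3]), array([ 30.2, 176.1]), 89.4) [0.09807179 0.10694162 0.11200649]
block 706 (array([  3.3, -38.6]), array([ 47. , 100.1]), 89.3) [0.11541282 0.12562812 0.13093934]
brush 652 (array([21.3, 44.8]), array([ 48.2, 161.7]), 85.1) [0.09288268 0.09680706 0.10139587]
dog 199 (array([ -0.3, 113.7]), array([39.3, 38.5]), 72.2) [0.13531919 0.13999749 0.14450986]
```

View pics/t4.png

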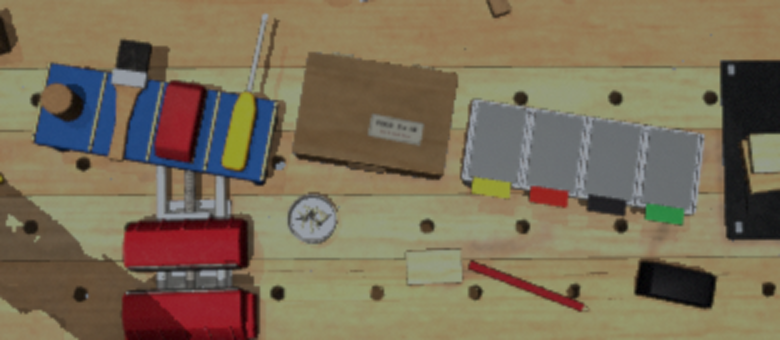

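Run:
```python
from m import *
t=camera("top"); P,ok=cloud(t); X,Y,Z=P[...,0],P[...,1],P[...,2]
a=np.radians(-10); x=(X-.5657)*np.cos(a)+(Y-.25)*np.sin(a); y=-(X-.5657)*np.sin(a)+(Y-.25)*np.cos(a)
for lo in np.arange(-.06,.1,.02):
    m=ok&(y>.005)&(y<.072)&(Z>.093)&(x>lo)&(x<lo+.02); print(round(lo+.01,2),np.round(np.percentile(y[m],[5,50,95]),3))
m=ok&(y>.005)&(y<.072)&(Z>.093)&(x>-.07)&(x<.11)
ok2=abs(np.mean([np.median(y[m&(abs(x-c)<.02)]) for c in (-.03,.07)])-.038)<.01
print(ok2)
if ok2: print(hand_in())
```

```text
-0.05 [0.029 0.037 0.046]
-0.03 [0.031 0.039 0.047]
-0.01 [0.031 0.038 0.046]
0.01 [0.03  0.04  0.049]
0.03 [0.025 0.04  0.056]
0.05 [0.021 0.041 0.06 ]
0.07 [0.023 0.042 0.059]
0.09 [0.023 0.04  0.059]
True
the job is handed in; nothing more can be done
None
```

I moved all four things to the blue rack in reverse order (dog, brush, block, screwdriver from left to right) and handed the job in at about 29 s. The last top view put each within about 3 mm of its bay's middle, with the tin and the offcut undisturbed; `hand_in()` returned no verdict.

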